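# Hold a spring clamp open round a bracket glue-up

## Task

Set the aluminium angle bracket on the gluing jig between the two wooden fences, standing on its foot with its flat back pushed up against the yellow guard panel, and let go of it. Then squeeze the orange-gripped spring clamp open, take it off its rail and hold it wide open, jaws down, round the top edge of the panel and bracket together at the bracket's middle, the jaw pads clear of both and well below the edge; finish like that, still holding it open, because the glue is run into the joint before the clamp may close. Do not let the clamp bite on the work, and leave the glue tube, the marker and the hex key where they lie.

Things in the scene. Friction and masses are not known exactly. Their poses are not given: they have to be found in the camera images.
- jig: fixed gluing jig: plywood base 160x180x12 mm; yellow upright panel 150 mm wide, front face at x=+20, back at +24 mm; in front of it two wooden fences 6 mm high over the base, inner sides at y=+/-29 mm. Behind: posts only beyond |y|=55 mm, and a strip 30 mm high over the bench. Origin under the base's centre; -x is the front (faces about the robot), +y along the panel.
- seat (a point): point on the base's top (12 mm over the bench) at the foot of the panel's front face, half-way between the fences: the place of the lower edge of the bracket's flat back, at its middle. Axes as the jig's.
- edge (a point): middle of the panel's top edge, on its front face, 91 mm over the bench. Axes as the jig's. With the bracket seated, panel and bracket leg are 9 mm thick together here: x from -5 mm (leg's front) to +4 mm (panel's back); the leg's top lies 1 mm below the edge.
- bracket: loose aluminium angle bracket, about 0.2 kg, standing on its foot: upright leg 50 mm wide, 5 thick, 78 high; foot 50 wide, 55 deep, 5 thick; a rib 10 mm thick between them in the middle. Origin on the underside; +x is the side of the flat back (face at x=+20 mm), the foot points to -x (ends at -35 mm), y across.
- bracket_grip (a point): point in the bracket's rib to pinch from above across y (10 mm thick), 28 mm over the underside; the leg's front face is 19 mm off toward +x, the foot's top 23 mm below. The rib's top slopes from 8 mm over the underside (28 mm off toward -x) to 52 mm at the leg. Axes as the bracket's.
- bracket_back (a point): middle of the width of the bracket's flat back, 39 mm over its underside. Axes as the bracket's; +x points out of the back.
- rail: fixed clamp rail: inverted steel tee, foot 66 mm wide, 6 mm thick; upright stem 6 mm thick, its top 46 mm over the bench, 130 mm long. Origin under its middle; it runs along its y, x is across the stem.
- clamp: loose steel spring clamp, 0.12 kg, 22 mm wide, orange grips and pads, parked upright on the rail: jaws down on the stem, tips on the rail's foot, handles in a V above. Origin on the pivot, 62 mm over the bench when parked; tips 56 mm below it, handle tops 64 mm above. It opens along x; y is the pivot's axis. The frame is one arm's and tilts about y by half the joint value when squeezed evenly.
- clamp_grip (a point): point half-way between the orange handle grips, 50 mm over the pivot: close the fingers here along the clamp's x. Grips run from 35 to 64 mm over the pivot; over their outer faces 43 (bottom) to 61 mm (top) when parked, 20 mm and parallel when squeezed to the stop (their centre is then 55 mm over the pivot). Axes as the clamp's.
- jaw_a (a point): centre of the inner face of the jaw pad on the clamp's -x side, 48 mm below the pivot (45 mm when fully open). Pads are 16 mm high, 9 thick, 22 wide. The pads' tips are 8 mm lower.
- jaw_b (a point): the same for the jaw pad on the clamp's +x side.
- clamp_lever (a joint): opening angle of the clamp (rad): 0 parked on the rail, pads 6 mm apart; -0.12 shut; 0.42 pads 26 mm apart; 0.6 the stop, pads 34 mm apart. A spring closes it: about 6 N on each handle starts it, 11 N holds it at the stop. A grip of about 20 N squeezes it to the stop.
- glue_tube: yellow and blue glue tube, 40x119x31 mm, lying loose in front of the jig; origin under its middle. Leave alone.
- marker_pen: black and white marker pen, 16x131x17 mm, lying loose; origin under its middle. Leave alone.
- hex_key_6: steel hex key, 33x78x5 mm, lying loose; origin under its middle. Leave alone.
There are look-alikes about, which are no part of the job. Of the things that look like the bracket, the larger one is meant.

How it is judged:
By the outcome, as a careful person would: the job done as asked, in the order asked, and still so for the second after the job is handed in, while the arm keeps its last pose, push and grip.
It also fails if it takes over 54 s, if anything falls off the work surface, if the arm or the gripper's body presses on something with over 40 N, if the wrist force passes 120 N, or if a joint passes its speed limit or range.

## Robot

A 6-joint arm with a two-finger parallel gripper is mounted at the origin on a cart in front of the work surface, level with it; the furniture and walls round the work are solid. World frame = base frame: x ahead of the robot, y to its left, z up, the work surface at z = 0. Lengths are in m, angles in rad, forces in N, time in s.
With the tool pointing down it reaches from about 0.25 to 0.8 m from the base axis. Payload 3.9 kg.
Tool frame: the origin (TCP) lies between the finger pads; the fingertips stand 14 mm ahead of it and the grasp point (between the pads) lies 5 mm behind it (r.tip_extent is the distance from the TCP to the fingertips, in m); z points along the fingers, y is the line along which they close (so a half turn about z gives the same grasp; the last joint's range is limited). The gripper opens to 85 mm and grips with 20 to 120 N. Pads are 22 mm wide; open, the fingers measure 114 mm over their backs; the gripper's body (76 mm by 85 mm) begins 54 mm behind the grasp point. The pads swing forward as they close: fully open they stand 13 mm farther back than shut.
Start: joints at [-1.153, 0.26, -0.138, 1.173, 0, 1.571], TCP at [0.213, -0.48, 0.245] pointing down, gripper open.
Joint ranges: [-2.78, 2.78], [-0.83, 1.72], [-1.28, 1.37], [-1.9, 2.12], [-1.57, 1.48], [-3.14, 3.14]. Speed limits (rad/s): [2.57, 2.57, 3.14, 3.14, 3.14, 3.14].

## Interface

Orientations are given as a unit quaternion [w, x, y, z].
In Python, from plant import sensors, imaging, job, nets, r gives the robot as it stands.
- The arm moves only by the shell command python3 -m pendant 'ROWS'. ROWS is a JSON object of lists of equal length, an entry for each row: "translation": the shift along the tool's x, y, z in mm, a list of three; "turn": the turn about the tool's z in rad; "fingers": the opening, from -1 (shut) to 1 (fully open). A call has 1 to 10 rows; each row shifts and turns the commanded pose from where the row before left it, along the tool's axes as they then stand; what a row does not reach is not made up. A row lasts 1/12 s, in which the tool goes at most 41.7 mm and 7.16 degrees, less where a joint would pass 70% of its speed; a pose out of reach is approached as far as the arm can. A call is refused whole if a number of a shift passes 41.7 or a number of a turn 0.125, either way. A call with a gripper value outside its range is refused whole. The fingers move at their own pace and stop on an object; the grip force is fixed at half the most. Time passes only in rows, so rows that do not move let the fingers close. It gives the time, the measured TCP pose, the force, the opening and the grip force at its end, in the units of the state.
- sensors.get_obs(): the state, without advancing time (a new reading comes with each control period).
- imaging.camera(name): name is "side" or "top"; returns a dict with "color" (480x640x3 uint8, red, green, blue), "fovy" (degrees; the focal length in pixels is half the picture's height over the tangent of half this angle, whatever the lens; pixels are square), "cx", "cy" (the principal point, pixels), "eye" and "orientation" of the camera in the world. Camera axes: x right, y down, z forward; pixel columns grow to the right and rows downward; lengths in m; the calibration is good to about 2 mm. A picture is of the moment at which its call begins. There is no depth.
- job.close_job(): hands the job in; it is judged then, once.
Trained networks look in the newest picture that a camera, given by its name, has taken for a name from the list of things; names that differ only in an ending like _2 or _b are one class to them, and where a whole thing is asked for, a point or a joint stands for the part that bears it (a point fixed in the world has none). Each returns a list of dicts, best first, with "confidence" (0 to 1); they miss things now and then, are a little off and sometimes report something else, mostly with a low value. They report only what shows in the picture. A call takes as long as a camera call. They do not tell look-alikes from the thing itself.
- nets.masks_of(name, camera): "mask" (480x640 bool, what is visible of it).
- nets.landmark_of(name, camera): "xyz" ([x, y, z] in m, in the coordinates of the camera as it stood for that picture, good to about 4 mm: a listed point, or the origin of a listed thing).
The state is a dict: "t": time; "joint_positions": joint angles; "joint_vel": joint speeds; "joint_torque": joint torques, N m; "tool_pos": TCP position; "orientation": TCP orientation; "force": force on the tool from outside, world axes, zero at the start; "moment": the same for the moment, N m; "finger_gap": finger opening in m; "gripper_force": force on a finger pad.
Only numpy, scipy, OpenCV 4.12 (cv2) and the standard library are available. Lean on these libraries where they do the work, as an engineer would, in place of code of your own. Each camera call takes 0.05 s, during which the arm holds its last target. There are 200 camera calls.

## Working session

There is one attempt and no reset: what is moved stays moved. The work goes in short steps, Python scripts to look and compute and a shell command to move; the robot and the scene stay as the last step left them, time stands still between calls to the robot, and variables do not carry over. Pictures are saved under pics/ and viewed, at most 10 in all, crops included, and the job is handed in when it is done.

```bash
ls; mkdir -p pics; cat > h.py <<'E'
import numpy as np, cv2
from scipy.spatial.transform import Rotation as R
from plant import sensors, imaging, job, nets, r
def rot(q): return R.from_quat([q[1],q[2],q[3],q[0]]).as_matrix()
def w(cam,p): return rot(cam['orientation'])@np.array(p)+np.array(cam['eye'])
def px(cam,P):
    f=240/np.tan(np.radians(cam['fovy'])/2); c=rot(cam['orientation']).T@(np.array(P)-np.array(cam['eye']))
    return np.array([cam['cx']+f*c[0]/c[2],cam['cy']+f*c[1]/c[2]])
def ray(cam,u,v,z):
    f=240/np.tan(np.radians(cam['fovy'])/2); d=rot(cam['orientation'])@np.array([(u-cam['cx'])/f,(v-cam['cy'])/f,1])
    e=np.array(cam['eye']); return e+d*(z-e[2])/d[2]
E
cat > look.py <<'E'
from h import *
import sys
np.set_printoptions(precision=4,suppress=True)
for c in ['top','side']:
    cam=imaging.camera(c); cv2.imwrite(f'pics/{c}{sys.argv[1]}.png',cam['color'][...,::-1])
    print(c,cam['eye'],cam['orientation'],cam['fovy'],cam['cx'],cam['cy'])
    for n in sys.argv[2:]:
        for d in nets.landmark_of(n,c)[:4]:
            P=w(cam,d['xyz']); print(n,round(d['confidence'],2),P,px(cam,P).round())
E
python3 look.py 0 jig seat edge bracket bracket_grip bracket_back rail clamp clamp_grip jaw_a jaw_b glue_tube marker_pen hex_key_6; python3 -c "
from h import *
print(sensors.get_obs(), r.tip_extent)"
```

```text
pics
top [0.2894 0.0542 1.2143] [-0.0611  0.7124 -0.6956  0.0706] 51.32565114016444 313.39985886867754 232.369525582057
jig 0.93 [0.5629 0.0522 0.0024] [309. 215.]
seat 0.76 [0.5867 0.0483 0.0125] [311. 204.]
edge 0.9 [0.5859 0.0519 0.0922] [310. 196.]
bracket 0.69 [ 0.497   0.3163 -0.0017] [201. 238.]
bracket 0.68 [0.5239 0.4061 0.001 ] [165. 227.]
bracket_grip 0.87 [0.4947 0.3172 0.0307] [198. 237.]
bracket_grip 0.65 [0.5225 0.41   0.0229] [161. 225.]
bracket_grip 0.63 [0.5635 0.0522 0.0036] [309. 214.]
bracket_back 0.75 [0.5111 0.3335 0.0404] [191. 229.]
bracket_back 0.53 [0.522  0.3935 0.0256] [168. 226.]
rail 0.8 [ 0.5075 -0.2599  0.0018] [435. 240.]
rail 0.58 [0.5857 0.0512 0.012 ] [310. 205.]
clamp 0.9 [ 0.5014 -0.2547  0.0606] [439. 238.]
clamp 0.57 [ 0.5018 -0.2527  0.0157] [433. 241.]
clamp 0.5 [0.5852 0.0498 0.0135] [310. 205.]
clamp_grip 0.87 [ 0.5074 -0.2552  0.1121] [445. 231.]
jaw_a 0.81 [ 0.5057 -0.2589  0.0179] [436. 239.]
jaw_a 0.48 [ 0.5008 -0.2505  0.0164] [433. 241.]
jaw_a 0.21 [0.3807 0.0427 0.0018] [311. 288.]
jaw_b 0.81 [ 0.5057 -0.2589  0.0179] [436. 239.]
ja
[... 1637 characters left out ...]
positions': array([-1.15299402e+00,  2.60006466e-01, -1.38155575e-01,  1.17268203e+00,
       -3.33027077e-05,  1.57079946e+00]), 'joint_vel': array([-0.00017006, -0.00093832, -0.00068678, -0.0006062 ,  0.00180687,
        0.00134784]), 'joint_torque': array([-9.82494275e-04, -4.05609226e+01,  2.54227513e+01,  1.21162506e-03,
       -1.07578003e-04, -6.69116901e-06]), 'tool_pos': array([ 0.21299856, -0.47981738,  0.24527985]), 'orientation': array([-1.99000891e-05,  9.78259714e-01,  2.07383534e-01, -2.12401463e-05]), 'force': array([-0.19927622,  0.1005456 , -0.3608203 ]), 'moment': array([ 0.00628777, -0.00878789, -0.01109875]), 'gripper_force': 0.0, 'finger_gap': 0.08557426258577076} 0.014
```

```bash
python3 - <<'E'
import cv2,numpy as np
t=cv2.imread('pics/top0.png'); s=cv2.imread('pics/side0.png')
a=cv2.resize(t[165:315,130:470],(800,353),interpolation=cv2.INTER_CUBIC)
b=cv2.resize(t[200:260,140:230],(375,247),interpolation=cv2.INTER_CUBIC)
c=cv2.resize(s[270:410,210:390],(320,247),interpolation=cv2.INTER_CUBIC)
o=np.zeros((600,800,3),np.uint8);o[:353]=a;o[353:,:375]=b;o[353:,380:700]=c
cv2.imwrite('pics/m0.png',o)
E
```

```text
(no output)
```

View pics/m0.png

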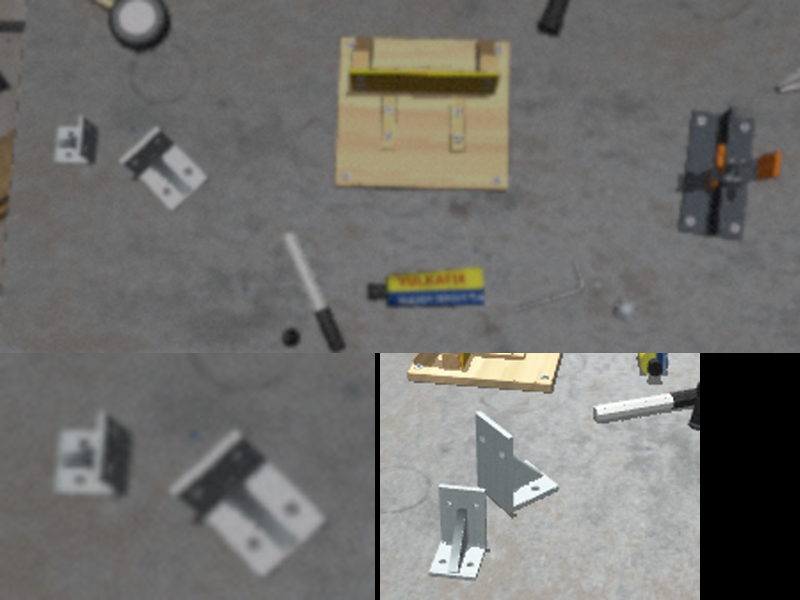

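View pics/side0.png

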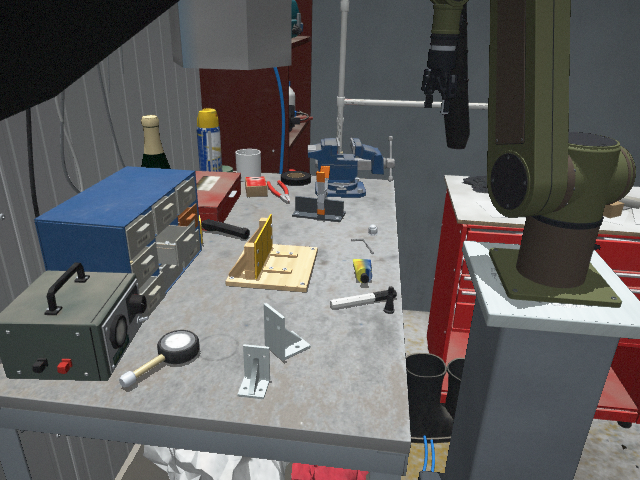

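Candidates for the bracket: the large one at top (201,238) / side (283,335), and the small one at top (165,227) / side (255,370). I take the larger, at (201,238). It stands with its back toward up-left, so yaw is about 45°. Next I fit the poses to the silhouettes.

```bash
cat > fit.py <<'E'
from h import *
from scipy.optimize import minimize
import itertools
def box(x0,x1,y0,y1,z0,z1): return np.array(list(itertools.product((x0,x1),(y0,y1),(z0,z1))))/1000
def prism(xz,y): return np.array([(x,s*y,z) for x,z in xz for s in (-1,1)])/1000
M={'bracket':[box(15,20,-25,25,0,78),box(-35,20,-25,25,0,5),prism([(15,5),(15,52),(-32,8),(-32,5)],5)],
 'jig':[box(-80,80,-90,90,0,12),box(20,24,-75,75,12,91)],
 'rail':[box(-33,33,-65,65,0,6),box(-3,3,-65,65,6,46)]}
def sil(cam,parts,p,S=4):
    m=np.zeros((480*S,640*S),np.uint8); c,s=np.cos(p[2]),np.sin(p[2])
    for P in parts:
        W=np.c_[P[:,0]*c-P[:,1]*s+p[0],P[:,0]*s+P[:,1]*c+p[1],P[:,2]]
        q=np.array([px(cam,X) for X in W])*S
        cv2.fillConvexPoly(m,cv2.convexHull(np.round(q).astype(np.int32)),255)
    return cv2.resize(m,(640,480),interpolation=cv2.INTER_AREA)/255.
def fit(name,p0,cams=('top','side'),extra=None,show=None):
    D=[]
    for c in cams:
        cam=imaging.camera(c); C=np.array(p0[:2])
        ms=[]
        for d in nets.masks_of(name,c):
            v,u=np.nonzero(d['mask']); ctr=px(cam,[*C,.02]); ms.append((np.hypot(u.mean()-ctr[0],v.mean()-ctr[1]),d['confidence'],d['mask']))
        ms.sort(key=lambda a:a[0]); m=ms[0][2].astype(float)
        if extra:
            for d in nets.masks_of(extra,c)[:1]: ex=d['mask']
        else: ex=np.zeros_like(m,bool)
        D.append((cam,cv2.GaussianBlur(m,(0,0),.7),~ex))
        print(c,len(ms),ms[0][:2],m.sum())
    def cost(p): return sum((((cv2.GaussianBlur(sil(cam,M[name],p),(0,0),.7)-m)**2)*k).sum()/m.sum() for cam,m,k in D)
    best=None
    for dy in (-.2,0,.2):
        x=np.array([p0[0],p0[1],p0[2]+dy]); res=minimize(cost,x,method='Nelder-Mead',options=dict(initial_simplex=[x,x+[.008,0,0],x+[0,.008,0],x+[0,0,.15]],maxfev=90,xatol=1e-4,fatol=1e-4))
        if best is None or res.fun<best.fun: best=res
    print(name,best.x.round(4),'yaw',np.degrees(best.x[2]).round(1),'cost',round(best.fun,3)); return best.x
E
python3 - <<'E'
from fit import *
fit('bracket',(.497,.317,.8)); fit('bracket',(.497,.317,.8),('top',)); fit('jig',(.565,.051,0));fit('jig',(.565,.051,0),('top',)); fit('rail',(.507,-.258,-.05),('top',),'clamp'); fit('rail',(.507,-.258,-.05),('top','side'),'clamp')
print(sensors.get_obs()['t'])
E
```

```text
top 2 (np.float64(0.6481625982763348), 0.97) 657.0
side 2 (np.float64(4.364484917487858), 0.6) 1452.0
bracket [0.4982 0.3162 0.7976] yaw 45.7 cost 0.022
top 2 (np.float64(1.106732393838582), 0.75) 622.0
bracket [0.4988 0.3155 0.8286] yaw 47.5 cost 0.022
top 1 (np.float64(0.9812402662637082), 0.88) 4608.0
side 2 (np.float64(5.36656671913975), 0.8) 3937.0
jig [5.664e-01 5.080e-02 2.000e-04] yaw 0.0 cost 0.047
top 1 (np.float64(0.6356537177216472), 0.74) 4536.0
jig [ 5.671e-01  5.010e-02 -4.000e-04] yaw -0.0 cost 0.014
top 1 (np.float64(2.4027485212781485), 0.57) 1275.0
rail [ 0.5079 -0.2594  1.4347] yaw 82.2 cost 0.006
top 2 (np.float64(2.5628924387123613), 0.96) 1331.0
side 1 (np.float64(1.998182585081627), 0.64) 949.0
rail [ 0.5086 -0.2585 -1.7263] yaw -98.9 cost 0.039
2.55
```

```bash
cat > d.py <<'E'
from h import *
import sys
# d.py x y z [yawdeg] : grasp-point target (TCP 5 mm ahead) -> tool-axis delta mm from current, turn needed
o=sensors.get_obs(); Q=rot(o['orientation']); t=np.array([float(a) for a in sys.argv[1:4]])-[0,0,.005]
yaw=np.degrees(np.arctan2(Q[1,0],Q[0,0])); print('t',round(o['t'],2),'tcp',o['tool_pos'].round(4),'yaw',yaw.round(2),'gap',round(o['finger_gap'],4),'F',np.round(o['force'],1),'tilt',Q[:,2].round(3))
if len(sys.argv)>4:
    y=float(sys.argv[4]); print('turn rad',round(np.radians(yaw-y),4)); 
    Q=np.array([[np.cos(np.radians(y)),np.sin(np.radians(y)),0],[np.sin(np.radians(y)),-np.cos(np.radians(y)),0],[0,0,-1]])
print('delta after turn',(Q.T@(t-o['tool_pos'])*1000).round(1))
E
python3 -m pendant '{"translation":[[0,0,0],[0,0,0],[0,0,0],[0,0,0],[36,-16,0],[36,-16,0],[36,-16,0],[36,-16,0],[36,-16,0],[36,-16,0]],"turn":[-0.098,-0.098,-0.098,-0.098,0,0,0,0,0,0],"fingers":[1,1,1,1,1,1,1,1,1,1]}'
python3 d.py .4957 .3131 .150 46.5
```

```text
t: 3.38
tool_pos: [0.2926, -0.2556, 0.2454]
orientation: [0.0, 0.919, 0.393, 0.0]
force: [0.0, 0.3, 0.4]
finger_gap: 0.0853
gripper_force: 0.0
t 3.38 tcp [ 0.2926 -0.2556  0.2454] yaw 46.34 gap 0.0853 F [0.  0.3 0.4] tilt [ 0.001 -0.    -1.   ]
turn rad -0.0027
delta after turn [ 552.3 -244.1  100.4]
```

```bash
python3 -m pendant '{"translation":[[36,-16,0],[36,-16,0],[36,-16,0],[36,-16,0],[36,-16,0],[36,-16,0],[36,-16,0],[36,-16,0],[36,-16,0],[36,-16,0]],"turn":[0,0,0,0,0,0,0,0,0,0],"fingers":[1,1,1,1,1,1,1,1,1,1]}'
python3 d.py .4957 .3131 .150 46.5
```

```text
t: 4.22
tool_pos: [0.4251, 0.116, 0.2456]
orientation: [0.0, 0.919, 0.394, 0.0]
force: [1.0, -0.5, 0.0]
finger_gap: 0.0854
gripper_force: 0.0
t 4.22 tcp [0.4251 0.116  0.2456] yaw 46.43 gap 0.0854 F [ 1.  -0.5  0. ] tilt [ 0.001 -0.    -1.   ]
turn rad -0.0011
delta after turn [191.6 -84.5 100.6]
```

```bash
python3 -m pendant '{"translation":[[30,-14,20],[30,-14,20],[30,-14,20],[30,-14,20],[20,-8,20],[0,0,0],[0,0,0]],"turn":[0,0,0,0,0,0,0],"fingers":[1,1,1,1,1,1,1]}'
python3 d.py .4957 .3131 .030 46.5; python3 look.py 1 bracket_grip bracket bracket_back; python3 - <<'E'
import cv2,numpy as np
t=cv2.imread('pics/top1.png'); s=cv2.imread('pics/side1.png')
a=cv2.resize(t[190:280,140:260],(400,300),interpolation=cv2.INTER_CUBIC)
c=cv2.resize(s[200:410,190:390],(400,420),interpolation=cv2.INTER_CUBIC)
o=np.zeros((420,800,3),np.uint8);o[:300,:400]=a;o[:,400:]=c
cv2.imwrite('pics/m1.png',o)
E
```

```text
t: 4.8
tool_pos: [0.4742, 0.2597, 0.1438]
orientation: [0.0, 0.919, 0.395, -0.002]
force: [0.0, -1.2, 0.9]
finger_gap: 0.0855
gripper_force: 0.0
t 4.8 tcp [0.4742 0.2597 0.1438] yaw 46.5 gap 0.0855 F [ 0.  -1.2  0.9] tilt [-0.003 -0.002 -1.   ]
turn rad 0.0001
delta after turn [ 53.5 -21.1 118.8]
top [0.2894 0.0542 1.2143] [-0.0611  0.7124 -0.6956  0.0706] 51.32565114016444 313.39985886867754 232.369525582057
bracket_grip 0.32 [ 0.5004 -0.2527  0.0602] [438. 238.]
bracket_grip 0.18 [0.5857 0.0545 0.0915] [309. 197.]
bracket_back 0.27 [0.5866 0.0513 0.0921] [310. 196.]
side [0.379  0.9591 0.4954] [ 0.0257 -0.0583  0.8383 -0.5415] 51.47878762991321 313.46250960160864 234.4622463790012
bracket_grip 0.83 [0.5212 0.4106 0.0248] [256. 372.]
bracket_grip 0.8 [0.4971 0.3119 0.0287] [285. 331.]
bracket 0.71 [ 0.5255  0.4094 -0.0013] [254. 386.]
bracket 0.61 [ 0.5001  0.3177 -0.0036] [283. 350.]
bracket_back 0.78 [0.5223 0.3931 0.0292] [258. 362.]
bracket_back 0.62 [0.5136 0.3332 0.0403] [272. 332.]
```

View pics/m1.png

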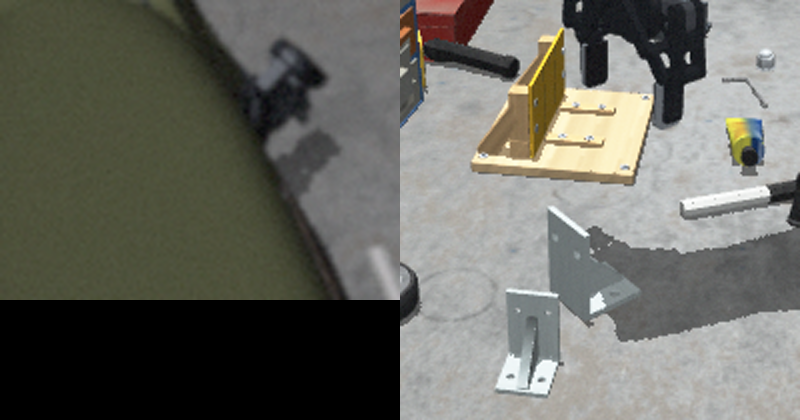

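```bash
python3 -m pendant '{"translation":[[27,-11,0],[26,-10,0],[0,0,30],[0,0,30],[0,0,30],[0,0,20],[0,0,0],[0,0,0],[0,0,0]],"turn":[0,0,0,0,0,0,0,0,0],"fingers":[1,1,1,1,1,1,1,1,1]}'
python3 d.py .4957 .3131 .030 46.5
```

```text
t: 5.95
tool_pos: [0.4975, 0.3126, 0.0368]
orientation: [-0.0, 0.919, 0.394, 0.001]
force: [-0.6, 0.5, 0.4]
finger_gap: 0.0853
gripper_force: 0.0
t 5.95 tcp [0.4975 0.3126 0.0368] yaw 46.38 gap 0.0853 F [-0.6  0.5  0.4] tilt [ 0.002  0.001 -1.   ]
turn rad -0.0022
delta after turn [-0.8 -1.6 11.8]
```

```bash
python3 -m pendant '{"translation":[[-1,-1.5,11],[0,0,0],[0,0,0],[0,0,0],[0,0,0],[0,0,0],[0,0,0],[0,0,0],[0,0,0],[0,0,0]],"turn":[0,0,0,0,0,0,0,0,0,0],"fingers":[1,1,0.2,-1,-1,-1,-1,-1,-1,-1]}'
python3 d.py .4957 .3131 .030 46.5
```

```text
t: 6.78
tool_pos: [0.495, 0.3127, 0.0247]
orientation: [0.0, 0.919, 0.394, 0.0]
force: [-0.7, 0.5, 3.7]
finger_gap: 0.0093
gripper_force: 59.2
t 6.78 tcp [0.495  0.3127 0.0247] yaw 46.39 gap 0.0093 F [-0.7  0.5  3.7] tilt [ 0.001  0.    -1.   ]
turn rad -0.0019
delta after turn [ 0.8  0.2 -0.3]
```

```bash
python3 -m pendant '{"translation":[[0,0,-30],[0,0,-30],[0,0,-30],[0,0,-30],[0,0,0],[0,0,0],[0,0,0],[0,0,0],[0,0,0],[0,0,0]],"turn":[0,0,0,0.1,0.12,0.12,0.12,0.12,0.12,0.11],"fingers":[-1,-1,-1,-1,-1,-1,-1,-1,-1,-1]}'
python3 d.py .53 .0505 .150 0
```

```text
t: 7.62
tool_pos: [0.5486, 0.1726, 0.1438]
orientation: [-0.059, 0.991, 0.119, -0.023]
force: [1.1, -0.0, -1.2]
finger_gap: 0.0086
gripper_force: 58.9
t 7.62 tcp [0.5486 0.1726 0.1438] yaw 13.76 gap 0.0086 F [ 1.1 -0.  -1.2] tilt [-0.06   0.112 -0.992]
turn rad 0.2402
delta after turn [-18.6 122.1  -1.2]
```

```bash
python3 -m pendant '{"translation":[[0,0,0],[0,0,0]],"turn":[0,0],"fingers":[-1,-1]}'
python3 d.py .53 .0505 .150 0; python3 -c "
from h import *
print(sensors.get_obs()['joint_positions'].round(3),sensors.get_obs()['joint_vel'].round(3))"
```

```text
t: 7.78
tool_pos: [0.5484, 0.1721, 0.1436]
orientation: [-0.059, 0.991, 0.118, -0.023]
force: [-0.7, 0.5, -2.4]
finger_gap: 0.0089
gripper_force: 59.1
t 7.78 tcp [0.5484 0.1721 0.1436] yaw 13.74 gap 0.0089 F [-0.7  0.5 -2.4] tilt [-0.06   0.111 -0.992]
turn rad 0.2399
delta after turn [-18.4 121.6  -1.4]
[ 0.239  0.425 -0.171  1.007  0.123  3.141] [ 0.05  -0.003 -0.002 -0.002  0.014 -0.001]
```

```bash
python3 -m pendant '{"translation":[[0,0,0],[0,0,0],[0,0,0]],"turn":[-0.12,-0.12,0],"fingers":[-1,-1,-1]}'
python3 d.py .53 .0505 .150 0; python3 -c "
from h import *
print(sensors.get_obs()['joint_positions'].round(3))"
```

```text
t: 8.03
tool_pos: [0.5476, 0.1752, 0.1439]
orientation: [-0.061, 0.969, 0.24, -0.016]
force: [-0.4, 0.3, -2.1]
finger_gap: 0.009
gripper_force: 59.2
t 8.03 tcp [0.5476 0.1752 0.1439] yaw 27.8 gap 0.009 F [-0.4  0.3 -2.1] tilt [-0.06   0.111 -0.992]
turn rad 0.4853
delta after turn [-17.6 124.7  -1.1]
[ 0.244  0.425 -0.171  1.007  0.123  2.899]
```

```bash
for i in 1; do python3 -m pendant '{"translation":[[0,0,-5],[0,0,-5],[0,0,-5],[0,0,-5],[0,0,0],[0,0,0],[0,0,0],[0,0,0],[0,0,0],[0,0,0]],"turn":[-0.125,-0.125,-0.125,-0.125,-0.125,-0.125,-0.125,-0.125,-0.125,-0.125],"fingers":[-1,-1,-1,-1,-1,-1,-1,-1,-1,-1]}'; done; python3 -m pendant '{"translation":[[0,0,0],[0,0,0],[0,0,0],[0,0,0],[0,0,0],[0,0,0],[0,0,0],[0,0,0],[0,0,0],[0,0,0]],"turn":[-0.125,-0.125,-0.125,-0.125,-0.125,-0.125,-0.125,-0.125,-0.125,-0.125],"fingers":[-1,-1,-1,-1,-1,-1,-1,-1,-1,-1]}'
python3 d.py .53 .0505 .150 0; python3 -c "
from h import *
print(sensors.get_obs()['joint_positions'].round(3))"
```

```text
t: 8.87
tool_pos: [0.5489, 0.1731, 0.164]
orientation: [-0.059, 0.645, 0.762, 0.023]
force: [-0.7, 0.3, -2.9]
finger_gap: 0.0089
gripper_force: 59.1
t: 9.7
tool_pos: [0.5489, 0.1731, 0.1639]
orientation: [-0.034, 0.077, 0.995, 0.053]
force: [0.2, 0.3, -2.9]
finger_gap: 0.0084
gripper_force: 59.1
t 9.7 tcp [0.5489 0.1731 0.1639] yaw 171.33 gap 0.0084 F [ 0.2  0.3 -2.9] tilt [-0.06   0.111 -0.992]
turn rad 2.9903
delta after turn [-18.9 122.6  18.9]
[ 0.24   0.412 -0.136  1.055  0.123  0.394]
```

```bash
python3 -m pendant '{"translation":[[0,0,0],[0,0,0],[0,0,0],[0,0,0],[0,0,0],[0,0,0],[0,0,0],[0,0,0],[0,0,0],[0,0,0]],"turn":[-0.125,-0.125,-0.125,-0.125,-0.125,-0.125,-0.125,-0.125,-0.125,-0.125],"fingers":[-1,-1,-1,-1,-1,-1,-1,-1,-1,-1]}'; python3 -m pendant '{"translation":[[0,0,0],[0,0,0],[0,0,0],[0,0,0],[0,0,0],[0,0,0],[0,0,0],[0,0,0],[0,0,0],[0,0,0]],"turn":[-0.125,-0.125,-0.125,-0.125,-0.125,-0.125,-0.125,-0.125,-0.125,-0.125],"fingers":[-1,-1,-1,-1,-1,-1,-1,-1,-1,-1]}'
python3 -m pendant '{"translation":[[0,0,0],[0,0,0],[0,0,0],[0,0,0],[0,0,0],[0,0,0],[0,0,0],[0,0,0],[0,0,0],[0,0,0]],"turn":[-0.125,-0.125,-0.125,-0.125,-0.125,-0.125,-0.125,-0.125,-0.125,-0.05],"fingers":[-1,-1,-1,-1,-1,-1,-1,-1,-1,-1]}'
python3 d.py .53 .0505 .150 0; python3 -c "
from h import *
print(sensors.get_obs()['joint_positions'].round(3))"
```

```text
t: 10.53
tool_pos: [0.5489, 0.1731, 0.1639]
orientation: [0.003, -0.519, 0.852, 0.063]
force: [-0.0, 0.0, -2.0]
finger_gap: 0.009
gripper_force: 59.1
t: 11.37
tool_pos: [0.5489, 0.1732, 0.1639]
orientation: [-0.04, 0.92, -0.387, -0.049]
force: [-0.4, -0.1, -2.3]
finger_gap: 0.0086
gripper_force: 59.1
t: 12.2
tool_pos: [0.5381, 0.2086, 0.1639]
orientation: [-0.045, 0.987, 0.156, -0.015]
force: [0.2, -0.4, -1.4]
finger_gap: 0.0088
gripper_force: 59.2
t 12.2 tcp [0.5381 0.2086 0.1639] yaw 18.07 gap 0.0088 F [ 0.2 -0.4 -1.4] tilt [-0.045  0.085 -0.995]
turn rad 0.3154
delta after turn [ -8.1 158.1  18.9]
[ 0.319  0.403 -0.147  1.036  0.095 -3.137]
```

```bash
python3 -m pendant '{"translation":[[0,0,0],[0,0,0],[0,0,0],[0,0,0]],"turn":[-0.125,-0.125,-0.125,0],"fingers":[-1,-1,-1,-1]}'
python3 d.py .53 .0505 .150 0; python3 -c "
from h import *
print(sensors.get_obs()['joint_positions'].round(3))"
```

```text
t: 12.53
tool_pos: [0.4908, 0.3018, 0.164]
orientation: [-0.008, 0.964, 0.266, 0.001]
force: [0.3, -0.3, -1.8]
finger_gap: 0.0089
gripper_force: 59.3
t 12.53 tcp [0.4908 0.3018 0.164 ] yaw 30.88 gap 0.0089 F [ 0.3 -0.3 -1.8] tilt [-0.002  0.017 -1.   ]
turn rad 0.5389
delta after turn [ 39.2 251.3  19. ]
[ 0.543  0.386 -0.171  1.007  0.016 -3.137]
```

```bash
python3 -m pendant '{"translation":[[0,0,0],[0,0,0]],"turn":[-0.08,0],"fingers":[-1,-1]}'
python3 d.py .53 .0505 .150 0; python3 -c "
from h import *
print(sensors.get_obs()['joint_positions'].round(3))"
```

```text
t: 12.7
tool_pos: [0.4806, 0.3167, 0.1639]
orientation: [0.001, 0.958, 0.286, 0.004]
force: [-0.7, -0.1, -2.1]
finger_gap: 0.0087
gripper_force: 59.4
t 12.7 tcp [0.4806 0.3167 0.1639] yaw 33.28 gap 0.0087 F [-0.7 -0.1 -2.1] tilt [ 0.008  0.001 -1.   ]
turn rad 0.5808
delta after turn [ 49.4 266.2  18.9]
[ 0.585  0.385 -0.172  1.006 -0.004 -3.138]
```

```bash
python3 -m pendant '{"translation":[[0,0,0],[0,0,0],[0,0,0],[0,0,0],[0,0,0],[8,38,0],[8,38,0],[8,38,0],[8,38,0],[8,38,0]],"turn":[0.116,0.116,0.116,0.116,0.116,0,0,0,0,0],"fingers":[-1,-1,-1,-1,-1,-1,-1,-1,-1,-1]}';python3 -m pendant '{"translation":[[7,36,10],[0,36,9],[0,0,0],[0,0,0],[0,0,0]],"turn":[0,0,0,0,0],"fingers":[-1,-1,-1,-1,-1]}'
python3 d.py .53 .0505 .045 0; python3 look.py 2 bracket_grip bracket bracket_back edge; python3 - <<'E'
import cv2,numpy as np
t=cv2.imread('pics/top2.png'); s=cv2.imread('pics/side2.png')
a=cv2.resize(t[160:280,260:380],(400,400),interpolation=cv2.INTER_CUBIC)
c=cv2.resize(s[150:310,190:350],(400,400),interpolation=cv2.INTER_CUBIC)
cv2.imwrite('pics/m2.png',np.hstack([a,c]))
E
```

```text
t: 13.53
tool_pos: [0.5226, 0.1216, 0.1646]
orientation: [0.0, 1.0, -0.002, 0.005]
force: [1.3, 0.1, -1.3]
finger_gap: 0.0089
gripper_force: 59.5
t: 13.95
tool_pos: [0.5297, 0.0511, 0.1458]
orientation: [-0.0, 1.0, -0.003, 0.005]
force: [0.1, 0.6, -1.9]
finger_gap: 0.009
gripper_force: 59.6
t 13.95 tcp [0.5297 0.0511 0.1458] yaw -0.29 gap 0.009 F [ 0.1  0.6 -1.9] tilt [ 0.01  0.   -1.  ]
turn rad -0.005
delta after turn [  0.3   0.6 105.8]
top [0.2894 0.0542 1.2143] [-0.0611  0.7124 -0.6956  0.0706] 51.32565114016444 313.39985886867754 232.369525582057
bracket_grip 0.56 [0.5242 0.41   0.0222] [161. 225.]
bracket 0.58 [0.5252 0.4095 0.0031] [164. 226.]
bracket_back 0.65 [0.5267 0.3899 0.0271] [169. 224.]
side [0.379  0.9591 0.4954] [ 0.0257 -0.0583  0.8383 -0.5415] 51.47878762991321 313.46250960160864 234.4622463790012
bracket_grip 0.88 [0.5328 0.053  0.1494] [290. 202.]
bracket_grip 0.61 [0.5232 0.4098 0.0219] [255. 374.]
bracket 0.93 [ 0.5234  0.4068 -0.0007] [255. 385.]
bracket 0.64 [0.536  0.0525 0.1215] [289. 215.]
bracket_back 0.74 [0.5547 0.0528 0.1614] [279. 195.]
bracket_back 0.57 [0.5252 0.3973 0.0307] [255. 363.]
edge 0.65 [0.5842 0.0452 0.0891] [266. 227.]
```

View pics/m2.png

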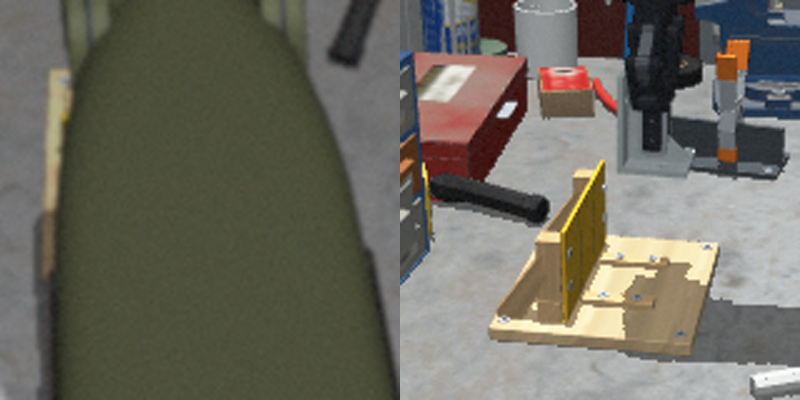

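```bash
python3 -m pendant '{"translation":[[0,0.5,30],[0,0,30],[0,0,30],[0,0,15],[0,0,0],[0,0,0]],"turn":[0,0,0,0,0,0],"fingers":[-1,-1,-1,-1,-1,-1]}'
python3 d.py .53 .0505 .0425 0; python3 - <<'E'
from fit import *
fit('bracket',(.535,.051,0.),('side',)) if 0 else None
cam=imaging.camera('side')
for n in ('bracket','bracket_grip','bracket_back','seat','jig'):
    for d in nets.landmark_of(n,'side')[:2]: print(n,round(d['confidence'],2),w(cam,d['xyz']).round(4))
E
```

```text
t: 14.95
tool_pos: [0.5304, 0.0501, 0.0404]
orientation: [0.001, 1.0, -0.002, 0.004]
force: [0.0, 0.4, -1.9]
finger_gap: 0.0091
gripper_force: 60.2
t 14.95 tcp [0.5304 0.0501 0.0404] yaw -0.2 gap 0.0091 F [ 0.   0.4 -1.9] tilt [ 0.008 -0.001 -1.   ]
turn rad -0.0034
delta after turn [-0.4 -0.4  2.9]
bracket 0.82 [0.5366 0.0513 0.0149]
bracket 0.59 [ 0.5236  0.4042 -0.0009]
bracket_grip 0.82 [0.5217 0.4079 0.0274]
bracket_grip 0.77 [0.5313 0.0523 0.0471]
bracket_back 0.77 [0.558  0.051  0.0537]
bracket_back 0.6 [0.5218 0.3951 0.0302]
seat 0.94 [0.5867 0.0526 0.0104]
seat 0.68 [ 0.5669  0.0495 -0.0015]
jig 0.81 [ 0.5658  0.0497 -0.0012]
```

```bash
python3 -m pendant '{"translation":[[10,0,1],[9,0,0.5],[7,0,0],[0,0,0],[0,0,0]],"turn":[0,0,0,0,0],"fingers":[-1,-1,-1,-1,-1]}';python3 -m pendant '{"translation":[[2,0,0],[1,0,0],[0,0,0]],"turn":[0,0,0],"fingers":[-1,-1,-1]}';python3 -m pendant '{"translation":[[1.5,0,0],[1,0,0],[0,0,0]],"turn":[0,0,0],"fingers":[-1,-1,-1]}'
```

```text
t: 15.67
tool_pos: [0.5578, 0.05, 0.0395]
orientation: [0.0, 1.0, -0.002, 0.005]
force: [0.5, -0.4, -2.2]
finger_gap: 0.0085
gripper_force: 60.2
t: 15.92
tool_pos: [0.56, 0.05, 0.0396]
orientation: [0.0, 1.0, -0.002, 0.005]
force: [-0.3, 0.3, -2.0]
finger_gap: 0.0088
gripper_force: 60.2
t: 16.17
tool_pos: [0.5608, 0.05, 0.0393]
orientation: [0.0, 1.0, -0.002, 0.003]
force: [-4.0, -0.6, 0.2]
finger_gap: 0.009
gripper_force: 60.5
```

```bash
python3 -m pendant '{"translation":[[0,0,1],[0,0,1],[0,0,1],[0,0,0]],"turn":[0,0,0,0],"fingers":[-1,-1,-1,-1]}';python3 -m pendant '{"translation":[[0,0,1],[0.5,0,0],[0,0,0]],"turn":[0,0,0],"fingers":[-1,-1,-1]}'
```

```text
t: 16.5
tool_pos: [0.5608, 0.05, 0.0362]
orientation: [0.0, 1.0, -0.002, 0.004]
force: [-5.2, 0.1, 1.0]
finger_gap: 0.009
gripper_force: 60.7
t: 16.75
tool_pos: [0.5609, 0.05, 0.0361]
orientation: [0.0, 1.0, -0.002, 0.003]
force: [-8.4, -0.4, 9.1]
finger_gap: 0.009
gripper_force: 61.9
```

```bash
python3 -m pendant '{"translation":[[0.5,0,0],[0,0,0],[0,0,0],[0,0,0],[0,0,0],[0,0,-8],[0,0,-25],[0,0,-35],[0,0,-40],[0,0,-40]],"turn":[0,0,0,0,0,0,0,0,0,0],"fingers":[-1,-0.5,-0.4,-0.4,-0.4,-0.4,-0.4,-0.4,-0.4,-0.4]}'; python3 d.py .5625 .0505 .04 0
```

```text
t: 17.58
tool_pos: [0.5617, 0.0501, 0.1855]
orientation: [0.0, 1.0, -0.002, 0.005]
force: [-0.2, 0.1, -0.6]
finger_gap: 0.0256
gripper_force: 0.0
t 17.58 tcp [0.5617 0.0501 0.1855] yaw -0.2 gap 0.0256 F [-0.2  0.1 -0.6] tilt [ 0.01  -0.001 -1.   ]
turn rad -0.0035
delta after turn [  0.8  -0.4 150.5]
```

```bash
python3 -m pendant '{"translation":[[0,0,-10],[0,0,-10],[0,0,0],[0,0,0],[0,0,0],[0,0,0],[0,0,0],[0,0,0],[0,0,0],[0,0,0]],"turn":[0.125,0.125,0.125,0.125,0.125,0.125,0.125,0.125,0.125,0.125],"fingers":[1,1,1,1,1,1,1,1,1,1]}'; python3 -m pendant '{"translation":[[0,0,0],[0,0,0],[0,0,0],[0,0,0],[0,0,0],[0,0,0],[0,0,0],[0,0,0],[0,0,0],[0,0,0]],"turn":[0.125,0.125,0.125,0.125,0.125,0.125,0.125,0.125,0.125,0.125],"fingers":[1,1,1,1,1,1,1,1,1,1]}'; python3 -m pendant '{"translation":[[0,0,0],[0,0,0],[0,0,0],[0,0,0],[0,0,0],[0,0,0],[0,0,0]],"turn":[0.125,0.125,0.125,0.125,0.125,0.125,0.03],"fingers":[1,1,1,1,1,1,1]}'; python3 d.py .5065 -.2555 .195 171.8; python3 look.py 3 bracket bracket_back clamp_grip clamp; python3 - <<'E'
import cv2,numpy as np
t=cv2.imread('pics/top3.png'); s=cv2.imread('pics/side3.png')
a=cv2.resize(s[150:230,280:360],(400,400),interpolation=cv2.INTER_CUBIC)
c=cv2.resize(s[200:300,220:320],(400,400),interpolation=cv2.INTER_CUBIC)
cv2.imwrite('pics/m3.png',np.hstack([a,c]))
E
```

```text
t: 18.42
tool_pos: [0.5622, 0.0502, 0.2044]
orientation: [-0.003, 0.808, -0.589, 0.005]
force: [0.6, -0.1, 0.5]
finger_gap: 0.0853
gripper_force: 0.0
t: 19.25
tool_pos: [0.5622, 0.0502, 0.2044]
orientation: [0.005, -0.311, 0.95, -0.002]
force: [0.3, 0.4, -0.1]
finger_gap: 0.0855
gripper_force: 0.0
t: 19.83
tool_pos: [0.5622, 0.0502, 0.2044]
orientation: [0.006, 0.073, 0.997, 0.0]
force: [0.8, 0.1, -0.0]
finger_gap: 0.0851
gripper_force: 0.0
t 19.83 tcp [0.5622 0.0502 0.2044] yaw 171.6 gap 0.0851 F [ 0.8  0.1 -0. ] tilt [ 0.011 -0.001 -1.   ]
turn rad -0.0034
delta after turn [  11.6 -310.5   14.4]
top [0.2894 0.0542 1.2143] [-0.0611  0.7124 -0.6956  0.0706] 51.32565114016444 313.39985886867754 232.369525582057
bracket 0.49 [0.5215 0.4098 0.003 ] [163. 227.]
bracket_back 0.53 [0.5246 0.3925 0.0293] [168. 224.]
clamp_grip 0.88 [ 0.5093 -0.2573  0.1108] [446. 231.]
clamp 0.93 [ 0.4992 -0.2565  0.0619] [440. 239.]
clamp 0.57 [0.3775 0.1627 0.0004] [262. 288.]
side [0.379  0.9591 0.4954] [ 0.0257 -0.0583  0.8383 -0.5415] 51.47878762991321 313.46250960160864 234.4622463790012
bracket 0.96 [0.5671 0.05   0.0108] [274. 262.]
bracket 0.85 [ 0.5231  0.407  -0.0036] [256. 386.]
bracket 0.7 [ 0.3924 -0.0792 -0.0018] [360. 247.]
bracket 0.27 [ 0.5072 -0.2569  0.1144] [320. 173.]
bracket_back 0.84 [0.5247 0.3966 0.029 ] [256. 364.]
bracket_back 0.75 [0.5875 0.0495 0.0522] [264. 244.]
bracket_back 0.5 [ 0.505  -0.2659  0.0115] [321. 209.]
clamp_grip 0.93 [ 0.5055 -0.2597  0.1081] [321. 175.]
clamp 0.84 [ 0.504  -0.257   0.0601] [321. 193.]
```

View pics/m3.png

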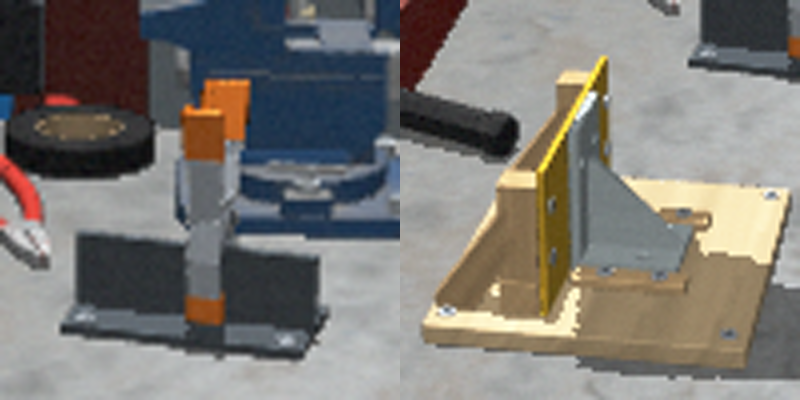

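```bash
python3 -m pendant '{"translation":[[1.6,-39,0],[1.6,-39,0],[1.6,-39,0],[1.6,-39,0],[1.6,-39,0],[1.6,-39,0],[1.6,-39,0],[1.6,-39,0],[0,0,0],[0,0,0]],"turn":[-0.003,0,0,0,0,0,0,0,0,0],"fingers":[1,1,1,1,1,1,1,1,1,1]}'; python3 d.py .505 -.2575 .112 171.8; python3 - <<'E'
from h import *
for c in ('side','top'):
    cam=imaging.camera(c); cv2.imwrite(f'pics/{c}4.png',cam['color'][...,::-1])
    for n in ('clamp','clamp_grip','rail'):
        for d in nets.landmark_of(n,c)[:1]: print(c,n,round(d['confidence'],2),w(cam,d['xyz']).round(4))
E
```

```text
t: 21.17
tool_pos: [0.5053, -0.259, 0.2032]
orientation: [0.005, 0.071, 0.997, 0.0]
force: [1.1, 0.4, -0.7]
finger_gap: 0.0851
gripper_force: 0.0
t 21.17 tcp [ 0.5053 -0.259   0.2032] yaw 171.82 gap 0.0851 F [ 1.1  0.4 -0.7] tilt [ 0.01  -0.001 -1.   ]
turn rad 0.0003
delta after turn [ 0.5  1.4 96.2]
side clamp 0.76 [ 0.5049 -0.2525  0.0606]
side clamp_grip 0.86 [ 0.507  -0.2539  0.1133]
side rail 0.78 [ 0.508  -0.2595  0.0007]
top clamp 0.65 [ 0.5005 -0.2536  0.0622]
top clamp_grip 0.84 [ 0.5053 -0.2581  0.1148]
top rail 0.69 [ 0.5082 -0.2592  0.0033]
```

```bash
python3 -m pendant '{"translation":[[0.5,1.5,25],[0,0,30],[0,0,25],[0,0,14],[0,0,0],[0,0,0]],"turn":[0,0,0,0,0,0],"fingers":[1,1,1,1,1,1]}'; python3 -m pendant '{"translation":[[0,0,0],[0,0,0],[0,0,0],[0,0,0],[0,0,0],[0,0,0],[0,0,0],[0,0,0],[0,0,0],[0,0,0]],"turn":[0,0,0,0,0,0,0,0,0,0],"fingers":[0.5,0,-0.2,-0.4,-0.6,-0.8,-1,-1,-1,-1]}'; python3 d.py .505 -.2575 .114 171.8; python3 - <<'E'
from h import *
cam=imaging.camera('side'); a=cam['color'][110:240,250:400,::-1]; cv2.imwrite('pics/m5.png',cv2.resize(a,(600,520),interpolation=cv2.INTER_CUBIC))
for n in ('clamp','clamp_grip','jaw_a','rail'):
  for d in nets.landmark_of(n,'side')[:2]: print(n,round(d['confidence'],2),w(cam,d['xyz']).round(4))
E
```

```text
t: 22.07
tool_pos: [0.5061, -0.2548, 0.1089]
orientation: [0.004, 0.069, 0.998, 0.0]
force: [0.2, 0.5, 0.6]
finger_gap: 0.0856
gripper_force: 0.0
t: 22.9
tool_pos: [0.5106, -0.2588, 0.114]
orientation: [0.01, 0.07, 0.998, -0.003]
force: [0.0, -2.6, 11.8]
finger_gap: 0.0182
gripper_force: 62.9
t 22.9 tcp [ 0.5106 -0.2588  0.114 ] yaw 172.02 gap 0.0182 F [ 0.  -2.6 11.8] tilt [ 0.019 -0.008 -1.   ]
turn rad 0.0038
delta after turn [5.7 0.5 5. ]
clamp 0.92 [ 0.5058 -0.2545  0.0593]
clamp_grip 0.88 [ 0.5081 -0.2414  0.1056]
clamp_grip 0.59 [ 0.5034 -0.2454  0.01  ]
jaw_a 0.88 [ 0.5027 -0.2781  0.0123]
jaw_a 0.55 [ 0.5049 -0.2445  0.0083]
rail 0.71 [ 0.5079 -0.2565 -0.0017]
rail 0.17 [0.3763 0.1597 0.001 ]
```

View pics/m5.png

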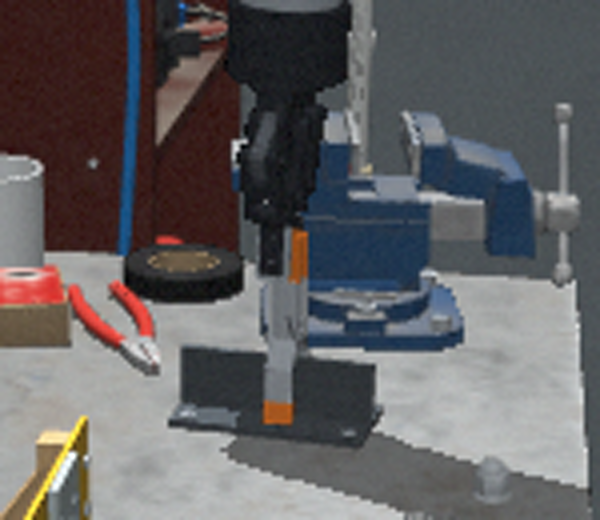

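```bash
python3 -m pendant '{"translation":[[0,0,-3],[0,0,0],[0,0,0],[0,0,0],[0,0,0],[0,0,0],[0,0,0],[0,0,0]],"turn":[0,0,0,0,0,0,0,0],"fingers":[-1,-0.6,-0.3,0,0.3,0.6,1,1]}'; python3 d.py .505 -.2575 .114 171.8; python3 - <<'E'
from h import *
A=[]
for c,(v,u) in (('side',(140,280)),('top',(190,400))):
  cam=imaging.camera(c); a=cam['color'][v:v+80,u:u+80,::-1]; A.append(cv2.resize(a,(400,400),interpolation=cv2.INTER_CUBIC))
  for n in ('clamp','clamp_grip','jaw_a','rail'):
    for d in nets.landmark_of(n,c)[:2]: print(n,round(d['confidence'],2),w(cam,d['xyz']).round(4))
cv2.imwrite('pics/m6.png',np.hstack(A))
E
```

```text
t: 23.82
tool_pos: [0.5062, -0.2553, 0.112]
orientation: [0.005, 0.069, 0.998, 0.0]
force: [1.1, -0.4, -0.1]
finger_gap: 0.085
gripper_force: 0.0
t 23.82 tcp [ 0.5062 -0.2553  0.112 ] yaw 172.05 gap 0.085 F [ 1.1 -0.4 -0.1] tilt [ 0.009 -0.    -1.   ]
turn rad 0.0043
delta after turn [ 0.8 -2.4  3. ]
clamp 0.89 [ 0.4994 -0.2539  0.0671]
clamp 0.66 [ 0.3897 -0.0827 -0.0038]
clamp_grip 0.92 [ 0.5036 -0.2546  0.1159]
clamp_grip 0.43 [ 0.3893 -0.0778  0.0009]
jaw_a 0.74 [ 0.5017 -0.2522  0.0666]
jaw_a 0.66 [ 0.4991 -0.2635  0.0181]
rail 0.89 [ 0.5076 -0.2589 -0.0017]
rail 0.71 [ 0.5642  0.0498 -0.0034]
clamp 0.52 [ 0.4984 -0.2532  0.0656]
clamp_grip 0.64 [ 0.5039 -0.2585  0.1179]
clamp_grip 0.61 [ 0.508  -0.2587  0.0023]
jaw_a 0.61 [ 0.501  -0.2587  0.0241]
jaw_a 0.59 [ 0.4954 -0.2535  0.0201]
rail 0.97 [ 0.5104 -0.2572  0.0018]
```

View pics/m6.png

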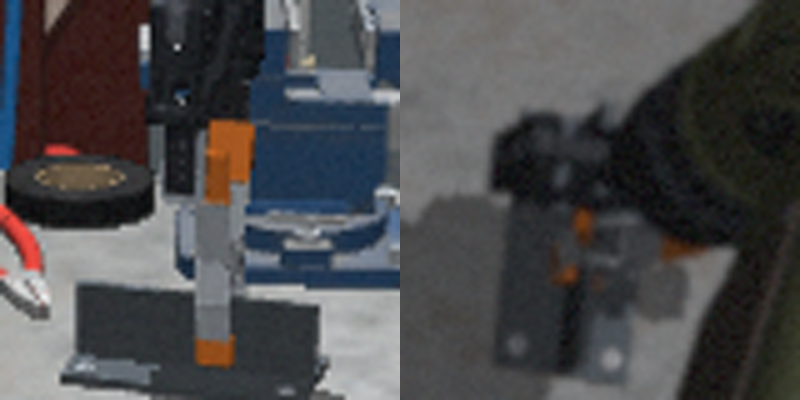

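```bash
python3 - <<'E'
from h import *
cam=imaging.camera('side'); f=240/np.tan(np.radians(cam['fovy'])/2)
def ry(u,v,y):
    d=rot(cam['orientation'])@np.array([(u-cam['cx'])/f,(v-cam['cy'])/f,1]); e=np.array(cam['eye']); return (e+d*(y-e[1])/d[1]).round(4)
print('finger tip',ry(280+165/5,140+190/5,-.207),ry(280+200/5,140+190/5,-.207))
print('near grip',ry(280+205/5,140+175/5,-.232),ry(280+230/5,140+175/5,-.232))
print('near pad',ry(280+196/5,140+352/5,-.246),ry(280+234/5,140+352/5,-.246))
print('far grip',ry(280+205/5,140+150/5,-.285),ry(280+252/5,140+150/5,-.285))
E
```

```text
finger tip [ 0.5201 -0.207   0.1166] [ 0.5028 -0.207   0.1177]
near grip [ 0.5031 -0.232   0.1175] [ 0.4906 -0.232   0.1183]
near pad [ 0.5068 -0.246   0.0166] [ 0.4868 -0.246   0.018 ]
far grip [ 0.509  -0.285   0.1143] [ 0.4845 -0.285   0.1157]
```

```bash
python3 -m pendant '{"translation":[[8,-2.5,3],[0,0,0],[0,0,0],[0,0,0],[0,0,0],[0,0,-1.5],[0,0,-1.5],[0,0,-1.5],[0,0,-1.5],[0,0,0]],"turn":[0.004,0,0,0,0,0,0,0,0,0],"fingers":[1,1,1,0.5,0.2,-0.1,-0.4,-0.7,-1,-1]}';python3 -m pendant '{"translation":[[0,0,0],[0,0,0],[0,0,0]],"turn":[0,0,0],"fingers":[-1,-1,-1]}'; python3 d.py .498 -.257 .121 171.8; python3 - <<'E'
from h import *
A=[]
for c,(v,u) in (('side',(140,280)),('top',(190,400))):
  cam=imaging.camera(c); a=cam['color'][v:v+80,u:u+80,::-1]; A.append(cv2.resize(a,(400,400),interpolation=cv2.INTER_CUBIC))
  for n in ('clamp','clamp_grip','jaw_a'):
    for d in nets.landmark_of(n,c)[:2]: print(n,round(d['confidence'],2),w(cam,d['xyz']).round(4))
cv2.imwrite('pics/m7.png',np.hstack(A))
E
```

```text
t: 25.2
tool_pos: [0.4984, -0.257, 0.1156]
orientation: [0.005, 0.071, 0.997, -0.0]
force: [-0.0, 0.2, -0.8]
finger_gap: 0.018
gripper_force: 62.5
t: 25.45
tool_pos: [0.498, -0.2569, 0.1152]
orientation: [0.005, 0.071, 0.997, -0.0]
force: [-0.2, 0.6, -1.2]
finger_gap: 0.0184
gripper_force: 62.5
t 25.45 tcp [ 0.498  -0.2569  0.1152] yaw 171.81 gap 0.0184 F [-0.2  0.6 -1.2] tilt [ 0.01  -0.001 -1.   ]
turn rad 0.0002
delta after turn [ 0.  -0.1 -0.8]
clamp 0.74 [ 0.499  -0.2545  0.0598]
jaw_a 0.56 [ 0.4981 -0.2798  0.0154]
jaw_a 0.5 [ 0.5002 -0.2435  0.0087]
clamp 0.74 [ 0.4996 -0.2514  0.0611]
clamp_grip 0.48 [ 0.5015 -0.2424  0.1078]
jaw_a 0.61 [ 0.4984 -0.2703  0.02  ]
```

View pics/m7.png

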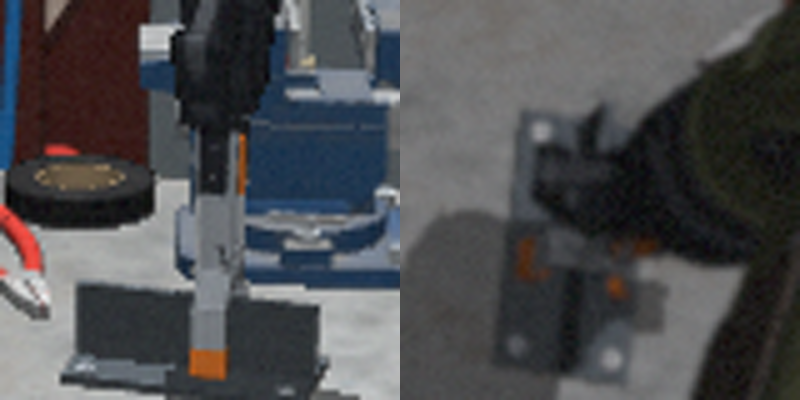

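```bash
python3 -m pendant '{"translation":[[0,0,-15],[0,0,-30],[0,0,-35],[0,0,-35],[0,0,0],[0,0,0],[0,0,0],[0,0,0],[0,0,0],[0,0,0]],"turn":[0,0,0,0,0.1,0.12,0.12,0.12,0.12,0.12],"fingers":[-1,-1,-1,-1,-1,-1,-1,-1,-1,-1]}';python3 -m pendant '{"translation":[[0,0,0],[0,0,0],[0,0,0],[0,0,0],[0,0,0],[0,0,0],[0,0,0]],"turn":[0.12,0.12,0.12,0.12,0.12,0.12,0.008],"fingers":[-1,-1,-1,-1,-1,-1,-1]}'; python3 d.py .585 .0503 .235 90; python3 - <<'E'
from h import *
for c in ('side','top'):
  cam=imaging.camera(c); cv2.imwrite(f'pics/{c}8.png',cam['color'][...,::-1])
  for n in ('clamp','clamp_grip','jaw_a','rail'):
    for d in nets.landmark_of(n,c)[:2]: print(n,round(d['confidence'],2),w(cam,d['xyz']).round(4))
E
```

```text
t: 26.68
tool_pos: [0.4969, -0.2568, 0.2303]
orientation: [0.005, 0.412, 0.911, 0.002]
force: [-0.1, -0.2, -0.2]
finger_gap: 0.0184
gripper_force: 62.6
t: 27.27
tool_pos: [0.4969, -0.2568, 0.2302]
orientation: [0.004, 0.708, 0.706, 0.003]
force: [-0.1, -0.4, -1.3]
finger_gap: 0.0181
gripper_force: 62.6
t 27.27 tcp [ 0.4969 -0.2568  0.2302] yaw 89.87 gap 0.0181 F [-0.1 -0.4 -1.3] tilt [ 0.01  -0.001 -1.   ]
turn rad -0.0023
delta after turn [3.071e+02 8.810e+01 2.000e-01]
clamp 0.59 [ 0.4993 -0.2501  0.1748]
clamp 0.55 [0.5857 0.0512 0.0069]
clamp_grip 0.73 [ 0.5161 -0.2573  0.225 ]
clamp_grip 0.33 [ 0.5086 -0.2581 -0.0009]
jaw_a 0.69 [ 0.5137 -0.2584  0.1255]
jaw_a 0.61 [ 0.485  -0.2583  0.1289]
rail 0.56 [ 0.5071 -0.2582 -0.0034]
rail 0.44 [ 0.4833 -0.2584  0.1284]
clamp 0.77 [ 0.4971 -0.2527  0.1786]
clamp 0.69 [0.5597 0.0512 0.0426]
clamp_grip 0.83 [ 0.5132 -0.2574  0.2251]
jaw_a 0.65 [ 0.5129 -0.2525  0.1321]
jaw_a 0.63 [ 0.4835 -0.2524  0.1304]
rail 0.61 [ 0.5126 -0.2559  0.002 ]
```

```bash
python3 -m pendant '{"translation":[[30,9,0],[38,11,0],[38,11,0],[38,11,0],[38,11,0],[38,11,0],[38,11,0],[30,9,0],[19,4,0],[0,0,0]],"turn":[0,0,0,0,0,0,0,0,0,0],"fingers":[-1,-1,-1,-1,-1,-1,-1,-1,-1,-1]}';python3 -m pendant '{"translation":[[0,0,0],[0,0,0]],"turn":[-0.002,0],"fingers":[-1,-1]}'; python3 d.py .584 .0503 .177 90; python3 - <<'E'
from h import *
for c in ('side','top'):
  cam=imaging.camera(c); cv2.imwrite(f'pics/{c}9.png',cam['color'][...,::-1])
  for n in ('clamp','clamp_grip','jaw_a','edge','bracket','bracket_back'):
    for d in nets.landmark_of(n,c)[:2]: print(n,round(d['confidence'],2),w(cam,d['xyz']).round(4))
s=cv2.imread('pics/side9.png'); cv2.imwrite('pics/m9.png',cv2.resize(s[140:300,200:360],(600,600),interpolation=cv2.INTER_CUBIC))
E
```

```text
t: 28.6
tool_pos: [0.586, 0.0544, 0.2307]
orientation: [0.003, 0.705, 0.709, 0.004]
force: [-0.8, 0.9, -0.5]
finger_gap: 0.0181
gripper_force: 62.5
t: 28.77
tool_pos: [0.5847, 0.0498, 0.2307]
orientation: [0.004, 0.706, 0.708, 0.003]
force: [-0.3, -0.2, -1.4]
finger_gap: 0.018
gripper_force: 62.5
t 28.77 tcp [0.5847 0.0498 0.2307] yaw 90.13 gap 0.018 F [-0.3 -0.2 -1.4] tilt [ 0.009 -0.001 -1.   ]
turn rad 0.0023
delta after turn [ 0.5 -0.7 58.7]
clamp 0.19 [0.5857 0.0464 0.0922]
clamp_grip 0.93 [0.6026 0.0487 0.225 ]
clamp_grip 0.47 [ 0.3897 -0.079  -0.002 ]
jaw_a 0.68 [0.5691 0.0501 0.128 ]
jaw_a 0.64 [0.6017 0.0506 0.1271]
edge 0.59 [0.5862 0.0442 0.0931]
bracket 0.75 [0.5695 0.0506 0.0083]
bracket 0.75 [ 0.5213  0.4072 -0.0042]
bracket_back 0.86 [0.5236 0.3971 0.0284]
bracket_back 0.81 [0.5872 0.0511 0.0475]
bracket 0.7 [0.5248 0.4082 0.0028]
bracket_back 0.72 [0.5261 0.3946 0.0311]
```

View pics/m9.png

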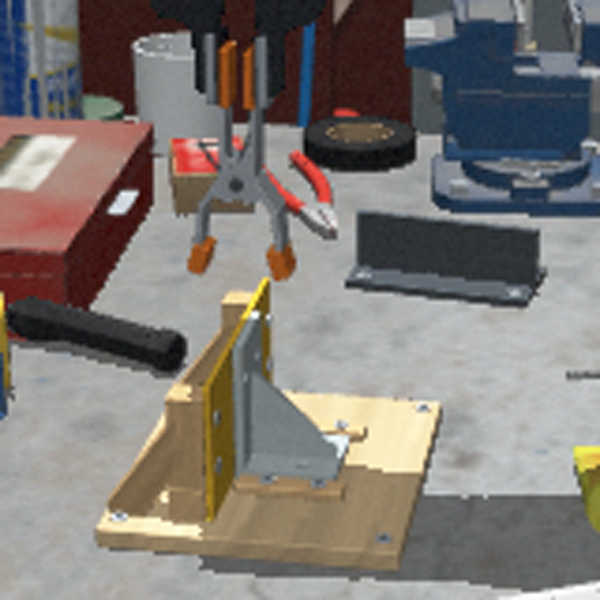

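```bash
python3 -m pendant '{"translation":[[0.5,0.5,10],[0,0,10],[0,0,10],[0,0,10],[0,0,10],[0,0,8],[0,0,0],[0,0,0],[0,0,0],[0,0,0]],"turn":[0,0,0,0,0,0,0,0,0,0],"fingers":[-1,-1,-1,-1,-1,-1,-1,-1,-1,-1]}'; python3 d.py .584 .0503 .177 90; python3 - <<'E'
from h import *
for c in ('side','top'):
  cam=imaging.camera(c); cv2.imwrite(f'pics/{c}10.png',cam['color'][...,::-1])
  for n in ('clamp','clamp_grip','jaw_a','edge','bracket','bracket_back','glue_tube','marker_pen','hex_key_6'):
    for d in nets.landmark_of(n,c)[:2]: print(n,round(d['confidence'],2),w(cam,d['xyz']).round(4))
s=cv2.imread('pics/side10.png'); cv2.imwrite('pics/m10.png',cv2.resize(s[160:300,210:350],(600,600),interpolation=cv2.INTER_CUBIC))
E
```

```text
t: 30.3
tool_pos: [0.5866, 0.0506, 0.1736]
orientation: [0.004, 0.706, 0.708, 0.004]
force: [-0.4, 0.3, -1.7]
finger_gap: 0.0181
gripper_force: 62.5
t 30.3 tcp [0.5866 0.0506 0.1736] yaw 90.11 gap 0.0181 F [-0.4  0.3 -1.7] tilt [ 0.011 -0.001 -1.   ]
turn rad 0.0019
delta after turn [-0.3 -2.6  1.6]
clamp 0.58 [0.6062 0.0481 0.1684]
clamp_grip 0.66 [0.6039 0.0496 0.1681]
jaw_a 0.75 [0.6036 0.0485 0.0674]
edge 0.56 [0.5835 0.0475 0.0884]
edge 0.16 [0.5895 0.0557 0.1191]
bracket 0.87 [0.5678 0.0508 0.0098]
bracket 0.86 [ 0.5251  0.4067 -0.0032]
bracket_back 0.92 [0.5872 0.0475 0.0484]
bracket_back 0.71 [0.5249 0.3946 0.0298]
glue_tube 0.88 [ 0.3821  0.0395 -0.0055]
glue_tube 0.19 [0.5726 0.0514 0.0699]
marker_pen 0.75 [0.373 0.159 0.002]
hex_key_6 0.44 [ 0.3888 -0.0808 -0.0006]
edge 0.21 [ 0.5084 -0.2578 -0.0025]
bracket 0.79 [0.5237 0.4096 0.    ]
bracket_back 0.53 [0.5256 0.393  0.0303]
marker_pen 0.6 [0.3779 0.1628 0.0021]
```

View pics/m10.png

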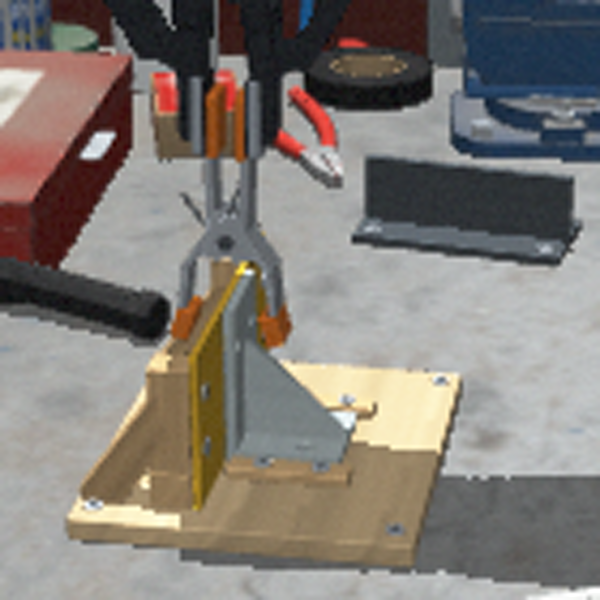

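```bash
python3 -m pendant '{"translation":[[0,-2,0],[0,0,0],[0,0,0],[0,0,0],[0,0,0]],"turn":[0,0,0,0,0],"fingers":[-1,-1,-1,-1,-1]}'; python3 d.py .584 .0503 .177 90; python3 - <<'E'
from h import *
cam=imaging.camera('side')
for n in ('jaw_a','bracket','bracket_back'):
    for d in nets.landmark_of(n,'side')[:2]: print(n,round(d['confidence'],2),w(cam,d['xyz']).round(4))
E
```

```text
t: 31.72
tool_pos: [0.5841, 0.0506, 0.1729]
orientation: [0.004, 0.706, 0.708, 0.003]
force: [-0.0, -0.2, -0.4]
finger_gap: 0.0182
gripper_force: 62.5
t 31.72 tcp [0.5841 0.0506 0.1729] yaw 90.11 gap 0.0182 F [-0.  -0.2 -0.4] tilt [ 0.01  -0.001 -1.   ]
turn rad 0.0019
delta after turn [-0.3 -0.1  0.9]
jaw_a 0.69 [0.5683 0.0502 0.0724]
jaw_a 0.69 [0.6011 0.0507 0.0654]
bracket 0.84 [ 0.5241  0.4056 -0.0028]
bracket 0.74 [0.5697 0.051  0.008 ]
bracket_back 0.96 [0.5858 0.0529 0.0477]
bracket_back 0.81 [0.5238 0.3937 0.0283]
```

```bash
python3 -c "
from plant import job
print(job.close_job())"
```

```text
the job is handed in; nothing more can be done
None
```

I handed the job in at about 32 s. The bracket stands released against the panel between the fences. The clamp is held fully open round the top edge at the bracket's middle, with its pads about 11–13 mm clear on each side and roughly 20 mm below the edge, and the glue tube, marker and hex key have not moved.

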